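Start and run home the perched wing nut of a book press

ROBOT

A 7-joint arm with a two-finger parallel gripper is mounted at the origin on the work surface. World frame = base frame: x ahead of the robot, y to its left, z up, the work surface at z = 0. Lengths are in m, angles in rad, forces in N, time in s.
With the tool pointing down it reaches from about 0.4 to 0.85 m from the base axis. Payload 10.4 kg.
Tool frame: the origin (TCP) lies between the finger pads; the fingertips stand tcp_to_tips ahead of it and the grasp point (between the pads) lies 8 mm behind it (tcp_to_tips is the distance from the TCP to the fingertips, in m); z points along the fingers, y is the line along which they close (so a half turn about z gives the same grasp; the last joint's range is limited). The gripper opens to 85 mm and grips with 20 to 120 N. Pads are 22 mm wide; open, the fingers measure 114 mm over their backs; the gripper's body (76 mm by 85 mm) begins 54 mm behind the grasp point. The pads swing forward as they close: fully open they stand 13 mm farther back than shut.
Start: joints at [-1.213, 0.332, -0.065, 1.46, 0.022, 1.35, -0.088], TCP at [0.232, 0.58, 0.242] pointing down, gripper open.
Joint ranges: [-2.6, 2.6], [-0.5, 2.12], [-1.47, 1.34], [0.16, 2.42], [-1.27, 4.41], [0.06, 2.06], [-2.6, 2.6]. Speed limits (rad/s): [2.22, 2.22, 2.79, 2.79, 3.14, 3.14, 3.14].

INTERFACE

Orientations are given as a unit quaternion [x, y, z, w].
In Python, from workcell import * gives the robot as it stands.
- The arm moves only by the tool apply_moves, never from a script. Its argument "rows" is a list of rows, each an object of numbers: "x", "y", "z": the shift along the tool's x, y, z in mm; "ax", "ay", "az": the turn, a rotation vector about the tool's x, y, z in degrees; "gripper": the closure, from 0 (fully open) to 1 (shut). A call has 1 to 5 rows; each row shifts and turns the commanded pose from where the row before left it, along the tool's axes as they then stand; what a row does not reach is not made up. A row lasts 1/12 s, in which the tool goes at most 41.7 mm and 7.16 degrees, less where a joint would pass 70% of its speed; a pose out of reach is approached as far as the arm can. A call with a gripper value outside its range is refused whole. The fingers move at their own pace and stop on an object; "newtons" is the grip in N (left out, the last holds). Time passes only in rows, so rows that do not move let the fingers close. It gives the time, the measured TCP pose, the force, the opening and the grip force at its end, in the units of the state.
- get_obs(): the state, without advancing time (a new reading comes with each control period).
- camera(name): name is "scene" or "top" or "wrist"; returns a dict with "color" (420x560x3 uint8, red, green, blue), "fov_y" (degrees; the focal length in pixels is half the picture's height over the tangent of half this angle, whatever the lens; pixels are square), "cx", "cy" (the principal point, pixels), "rvec" (rotation vector, rad) and "tvec" (3), from world to camera coordinates, as OpenCV has them. Camera axes: x right, y down, z forward; pixel columns grow to the right and rows downward; lengths in m; the calibration is good to about 2 mm. The wrist camera is an equidistant fisheye: a pixel r from the principal point sees the ray r / f radians off the axis. A picture is of the moment at which its call begins. There is no depth.
- hand_in(): hands the job in; it is judged then, once.
The state is a dict: "clock": time; "joint_pos": joint angles; "joint_velocities": joint speeds; "tau": joint torques, N m; "position": TCP position; "ee_rot": TCP orientation; "ft_force": force on the tool from outside, world axes, zero at the start; "torque": the same for the moment, N m; "grip_width": opening from 0.0 (shut) to 1.0 (fully open); "grasp_force": force on a finger pad.
Only numpy, scipy, OpenCV 4.12 (cv2) and the standard library are available. Lean on these libraries where they do the work, as an engineer would, in place of code of your own. Each camera call takes 0.05 s, during which the arm holds its last target. There are 200 camera calls.

TASK

One of the two wing nuts of the book press stands proud, perched on top of its thread. Turn that nut backward (counter-clockwise from above) until its thread start drops, then turn it forward (clockwise) and run it down fully home on its washer. Do not turn the other wing nut, which is already home.

Things in the scene. Friction and masses are not known exactly. Their poses are not given: they have to be found in the camera images.
- nut_grip (a point): Centre of the perched nut's wing, on the stud's axis (z, up). Brass wing: upright bar 70 mm long (point x), 15 mm thick (y: grasp across it, from above), 46 mm tall, half above this point; below it a round boss, 44 mm across, 20 mm tall. This nut stands 18 mm higher than its twin, bare thread showing under the boss. Press fixed; its top board is 78 mm above the table.
- nut (a joint): Turn of that nut, rad, + forward (clockwise from above). Starts -0.08 to 0.12. Perched it binds forward at 0.25; back at -0.55 or beyond it can drop (40 degrees back from any start does), stop -1.0. Then, turned forward, it sinks 7.8 mm per rad from -0.5 to 0.4 and is home from 0.4 to its stop 0.8: about 75 degrees forward after 40 back. Light friction 0.06 N m: stays where put.
- nut_drop (a joint): How far that nut has sunk, m: 0 perched, 0.011 dropped on the thread start, 0.018 home. Off its perch it falls by its weight (2 to 3 N) when free, not while fingers hold it up: lower the hand with it 11 mm, or loosen the grip a moment. In the thread it has 2.5 mm vertical play, so a hand holding it must sink with it, 7 mm, as it turns forward. Captive: cannot be lifted off.
- nut2 (a joint): Turn of the other nut, rad, 0 at the start, must not be turned. Same shape and size, on the same press, its axis 260 mm from the perched nut's; it is down on its washer, with the stud's end showing above its wing.

How it is judged:
On the way, in this order (a step that is already met when the one before it is completed fails the run):
1. the nut is turned backward and has dropped onto the thread start (joint nut below -0.3, nut_drop between 8 and 14 mm) (value of joint nut below -0.3 rad and value of joint nut_drop between 0.008 and 0.014 m), for 0.05 s.
2. the nut is run forward and down to home (nut_drop over 15.5 mm, joint nut over 0.3) (value of joint nut_drop above 0.0155 m and value of joint nut above 0.3 rad), for 0.1 s.
At the end, for the whole second after the job is handed in: The perched nut is home on its washer: down by more than 15.5 of its 18 mm and turned forward past 0.3 rad, at rest; the other nut is within 0.2 rad of where it was (all of step 2 and velocity of joint nut between -0.1 and 0.1 rad/s and not (value of joint nut2 above 0.2 rad or value of joint nut2 below -0.2 rad)); the robot touches nothing.
It fails at once if the other wing nut is turned by more than 0.2 rad (value of joint nut2 above 0.2 rad or value of joint nut2 below -0.2 rad).
It also fails if it takes over 38 s, if anything falls off the work surface, if the arm or the gripper's body presses on something with over 40 N, if the wrist force passes 120 N, or if a joint passes its speed limit or range.

## Working session

There is one attempt and no reset: what is moved stays moved. The work goes in short steps, Python scripts to look and compute and a tool call to move; the robot and the scene stay as the last step left them, time stands still between calls to the robot, and variables do not carry over. Pictures are saved under pics/ and viewed, at most 10 in all, crops included, and the job is handed in when it is done.

Besides the shell and the picture viewer there is one more tool, called as name(argument=value, ...) on one line, values as JSON. apply_moves: Moves the arm, as the interface text tells. Its arguments: {"type":"object","properties":{"rows":{"type":"array","items":{"type":"object","properties":{"x":{"type":"number"},"y":{"type":"number"},"z":{"type":"number"},"ax":{"type":"number"},"ay":{"type":"number"},"az":{"type":"number"},"gripper":{"type":"number"}}}},"newtons":{"type":"number"}},"required":["rows"]}

```bash
ls; mkdir -p pics
python3 - <<'E'
from workcell import *
import cv2,numpy as np
o=get_obs();print({k:np.round(v,3).tolist() for k,v in o.items()})
ims=[]
for n in("top","scene"):
    c=camera(n);cv2.imwrite(f"pics/{n}0.png",c["color"][...,::-1]);print(n,c["fov_y"],c["cx"],c["cy"],c["rvec"],c["tvec"])
E
```

```text
pics
{'clock': 0.0, 'joint_pos': [-1.213, 0.333, -0.065, 1.461, 0.022, 1.35, -0.088], 'joint_velocities': [0.001, 0.0, -0.001, 0.001, -0.002, -0.0, -0.0], 'tau': [-0.001, -62.543, 0.049, -39.161, 0.016, 0.01, -0.0], 'position': [0.232, 0.58, 0.242], 'ee_rot': [0.189, 0.982, -0.001, -0.0], 'ft_force': [0.696, 0.313, -0.314], 'torque': [-0.006, -0.036, -0.026], 'grasp_force': 0.0, 'grip_width': 0.999}
top 52.14574919157869 274.1810031875431 203.83452937311966 [ 2.16187549 -2.10694875  0.13574798] [0.03266403 0.62114574 0.71734265]
scene 43.81264740098336 281.96076318961445 212.59809925658027 [ 1.83403078  1.39405266 -0.73052075] [-0.17605267 -0.21028685  1.30782131]
```

View pics/top0.png

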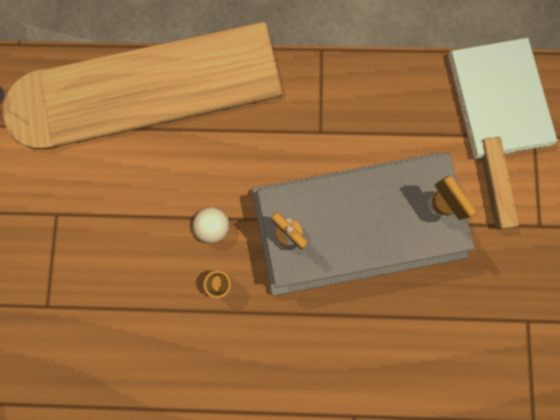

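View pics/scene0.png

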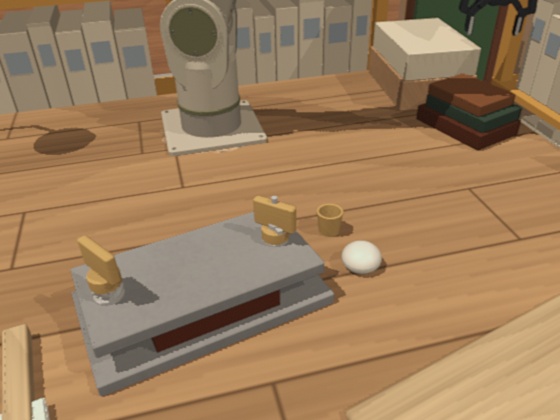

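The top view shows the home nut, with its stud end visible, at about (290,231). The perched nut is at about (455,198) there, and at (100,265) in the scene view. I'll zoom in on it.

Run:
```python
import cv2,numpy as np
a=cv2.imread("pics/top0.png")[165:230,420:485];b=cv2.imread("pics/scene0.png")[230:310,65:145]
a=cv2.resize(a,(390,390),interpolation=cv2.INTER_CUBIC);b=cv2.resize(b,(400,400),interpolation=cv2.INTER_CUBIC)
cv2.imwrite("pics/z0.png",np.hstack([cv2.copyMakeBorder(a,0,10,0,10,0),b]))
```

```text
(no output)
```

View pics/z0.png

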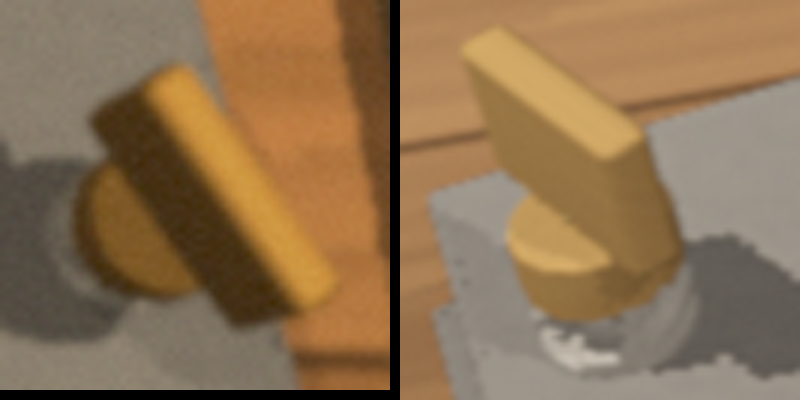

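The top face of the perched wing is clear in both views: zoom corners (148,88),(190,65),(338,280),(305,312) in the top view and (463,45),(503,27),(643,132),(605,160) in the scene view. I'll triangulate from these.

```bash
cat > h.py <<'E'
from workcell import *
import cv2,numpy as np
from scipy.spatial.transform import Rotation as R
def rays(c,uv,fish=False):
    f=210/np.tan(np.radians(c["fov_y"]/2)); d=(np.asarray(uv,float)-[c["cx"],c["cy"]])/f
    if fish:
        r=np.linalg.norm(d,axis=1,keepdims=True); d=d/np.maximum(r,1e-9)*np.tan(r)
    v=np.c_[d,np.ones(len(d))]; M=cv2.Rodrigues(np.asarray(c["rvec"],float))[0]
    v=v@M; v/=np.linalg.norm(v,axis=1,keepdims=True)
    return -M.T@np.asarray(c["tvec"],float), v
def plane(c,uv,z,fish=False):
    o,v=rays(c,uv,fish); return o+v*((z-o[2])/v[:,2])[:,None]
def tri(obs):
    A=np.zeros((3,3));b=np.zeros(3)
    for o,v in obs:
        P=np.eye(3)-np.outer(v,v);A+=P;b+=P@o
    X=np.linalg.solve(A,b);return X,[np.linalg.norm((np.eye(3)-np.outer(v,v))@(X-o)) for o,v in obs]
E
python3 - <<'E'
from h import *
t=camera("top");s=camera("scene")
T=np.array([[148,88],[190,65],[338,280],[305,312]])/6+[420,165]-.42
S=np.array([[63,45],[103,27],[243,132],[205,160]])/5+[65,230]-.4
X,e=tri([(lambda o,v:(o,v[0]))(*rays(c,[p.mean(0)])) for c,p in((t,T),(s,S))]);print(X,e)
for c,p in((t,T),(s,S)):
    q=plane(c,p,X[2]);print(np.round(q,4).tolist(),q.mean(0))
    # long edges
    cs=q[:,:2]
    for i in range(4):
        d=cs[(i+1)%4]-cs[i];print(np.linalg.norm(d),np.degrees(np.arctan2(d[1],d[0])))
print(R.from_quat(get_obs()["ee_rot"]).as_matrix().round(3))
E
```

```text
[ 0.62147201 -0.2314946   0.16559765] [np.float64(9.759919835959382e-06), np.float64(9.75991983597283e-06)]
[[0.6458, -0.2083, 0.1656], [0.652, -0.2189, 0.1656], [0.5985, -0.2533, 0.1656], [0.5903, -0.2449, 0.1656]] [ 0.62166307 -0.23136422  0.16559765]
0.012251598167677678 -60.03534050729196
0.06358530130976192 -147.2005461179699
0.011711594012218466 134.2120931420805
0.06651293835875016 33.45120224353851
[[0.5948, -0.2553, 0.1656], [0.5897, -0.2452, 0.1656], [0.6449, -0.2091, 0.1656], [0.6533, -0.2184, 0.1656]] [ 0.6206647  -0.23198128  0.16559765]
0.011232762154085094 116.71533704170737
0.06594404519483349 33.23560486861591
0.012560731699859988 -47.76253552032411
0.06919612950121114 -147.79609644157586
[[-0.928  0.372 -0.   ]
 [ 0.372  0.928 -0.001]
 [-0.    -0.001 -1.   ]]
```

apply_moves(rows=[{"x":-26.5,"y":-24.3,"gripper":0},{"x":-26.5,"y":-24.3},{"x":-26.5,"y":-24.3},{"x":-26.5,"y":-24.3},{"x":-26.5,"y":-24.3}])

```text
invalid input at $.rows[0]: expected keys x, y, z, ax, ay, az, gripper
```

```bash
python3 -c "
import workcell;print([k for k in dir(workcell) if k[0]!='_']);print(getattr(workcell,'tcp_to_tips',None))"
```

```text
['MotionError', 'camera', 'get_obs', 'hand_in', 'tcp_to_tips']
0.011
```

apply_moves(rows=[{"x":-26.5,"y":-24.3,"z":0,"ax":0,"ay":0,"az":0,"gripper":0},{"x":-26.5,"y":-24.3,"z":0,"ax":0,"ay":0,"az":0,"gripper":0},{"x":-26.5,"y":-24.3,"z":0,"ax":0,"ay":0,"az":0,"gripper":0},{"x":-26.5,"y":-24.3,"z":0,"ax":0,"ay":0,"az":0,"gripper":0},{"x":-26.5,"y":-24.3,"z":0,"ax":0,"ay":0,"az":0,"gripper":0}])

```text
clock: 0.62
position: [0.3106, 0.4165, 0.2421]
ee_rot: [0.189, 0.982, -0.0, -0.0]
ft_force: [0.7, -0.5, 0.2]
grip_width: 0.997
grasp_force: 0.0
```

apply_moves(rows=[{"x":-26.5,"y":-24.3,"z":0,"ax":0,"ay":0,"az":0,"gripper":0},{"x":-26.5,"y":-24.3,"z":0,"ax":0,"ay":0,"az":0,"gripper":0},{"x":-26.5,"y":-24.3,"z":0,"ax":0,"ay":0,"az":0,"gripper":0},{"x":-26.5,"y":-24.3,"z":0,"ax":0,"ay":0,"az":0,"gripper":0},{"x":-26.5,"y":-24.3,"z":0,"ax":0,"ay":0,"az":0,"gripper":0}])

```text
clock: 1.03
position: [0.3883, 0.2544, 0.2424]
ee_rot: [0.189, 0.982, 0.0, -0.0]
ft_force: [0.3, 0.9, 0.1]
grip_width: 1.0
grasp_force: 0.0
```

apply_moves(rows=[{"x":-26.5,"y":-24.3,"z":0,"ax":0,"ay":0,"az":0,"gripper":0},{"x":-26.5,"y":-24.3,"z":0,"ax":0,"ay":0,"az":0,"gripper":0},{"x":-26.5,"y":-24.3,"z":0,"ax":0,"ay":0,"az":0,"gripper":0},{"x":-26.5,"y":-24.3,"z":0,"ax":0,"ay":0,"az":0,"gripper":0},{"x":-26.5,"y":-24.3,"z":0,"ax":0,"ay":0,"az":0,"gripper":0}])

```text
clock: 1.45
position: [0.4662, 0.0924, 0.2425]
ee_rot: [0.189, 0.982, 0.0, 0.0]
ft_force: [1.1, 1.4, -0.3]
grip_width: 1.003
grasp_force: 0.0
```

apply_moves(rows=[{"x":-26.5,"y":-24.3,"z":0,"ax":0,"ay":0,"az":0,"gripper":0},{"x":-26.5,"y":-24.3,"z":0,"ax":0,"ay":0,"az":0,"gripper":0},{"x":-26.5,"y":-24.3,"z":0,"ax":0,"ay":0,"az":0,"gripper":0},{"x":-26.5,"y":-24.3,"z":0,"ax":0,"ay":0,"az":0,"gripper":0},{"x":-26.5,"y":-24.3,"z":0,"ax":0,"ay":0,"az":0,"gripper":0}])

```text
clock: 1.87
position: [0.5441, -0.0695, 0.2424]
ee_rot: [0.189, 0.982, 0.0, 0.0]
ft_force: [-0.1, 1.3, 0.9]
grip_width: 1.003
grasp_force: 0.0
```

apply_moves(rows=[{"x":0,"y":0,"z":0,"ax":0,"ay":0,"az":7.1,"gripper":0},{"x":0,"y":0,"z":0,"ax":0,"ay":0,"az":7.1,"gripper":0},{"x":0,"y":0,"z":0,"ax":0,"ay":0,"az":7.1,"gripper":0},{"x":0,"y":0,"z":0,"ax":0,"ay":0,"az":7.1,"gripper":0},{"x":0,"y":0,"z":0,"ax":0,"ay":0,"az":7.1,"gripper":0}])

```text
clock: 2.28
position: [0.5436, -0.068, 0.2421]
ee_rot: [0.482, 0.876, -0.0, -0.0]
ft_force: [-0.7, -0.4, 0.5]
grip_width: 0.998
grasp_force: 0.0
```

apply_moves(rows=[{"x":0,"y":0,"z":0,"ax":0,"ay":0,"az":7.1,"gripper":0},{"x":0,"y":0,"z":0,"ax":0,"ay":0,"az":7.1,"gripper":0},{"x":0,"y":0,"z":0,"ax":0,"ay":0,"az":7.1,"gripper":0},{"x":0,"y":0,"z":0,"ax":0,"ay":0,"az":7.1,"gripper":0},{"x":0,"y":0,"z":0,"ax":0,"ay":0,"az":7.1,"gripper":0}])

```text
clock: 2.7
position: [0.5436, -0.0679, 0.2422]
ee_rot: [0.726, 0.687, -0.0, -0.0]
ft_force: [0.2, -0.1, 0.6]
grip_width: 1.001
grasp_force: 0.0
```

apply_moves(rows=[{"x":0,"y":0,"z":0,"ax":0,"ay":0,"az":7.1,"gripper":0},{"x":0,"y":0,"z":0,"ax":0,"ay":0,"az":7.1,"gripper":0},{"x":0,"y":0,"z":0,"ax":0,"ay":0,"az":7.1,"gripper":0},{"x":0,"y":0,"z":0,"ax":0,"ay":0,"az":7.1,"gripper":0},{"x":0,"y":0,"z":0,"ax":0,"ay":0,"az":7.1,"gripper":0}])

```text
clock: 3.12
position: [0.5436, -0.0679, 0.2422]
ee_rot: [0.901, 0.433, -0.0, -0.0]
ft_force: [-0.1, 0.5, 0.5]
grip_width: 1.0
grasp_force: 0.0
```

apply_moves(rows=[{"x":0,"y":0,"z":0,"ax":0,"ay":0,"az":6.2,"gripper":0},{"x":0,"y":0,"z":0,"ax":0,"ay":0,"az":6.2,"gripper":0},{"x":0,"y":0,"z":0,"ax":0,"ay":0,"az":6.1,"gripper":0},{"x":-4.4,"y":36,"z":0,"ax":0,"ay":0,"az":0,"gripper":0},{"x":-5,"y":36,"z":0,"ax":0,"ay":0,"az":0,"gripper":0}])

```text
clock: 3.53
position: [0.576, -0.1312, 0.2423]
ee_rot: [0.958, 0.288, 0.001, -0.001]
ft_force: [0.6, 0.3, 0.4]
grip_width: 0.999
grasp_force: 0.0
```

apply_moves(rows=[{"x":-5,"y":36,"z":0,"ax":0,"ay":0,"az":0,"gripper":0},{"x":-5,"y":36,"z":0,"ax":0,"ay":0,"az":0,"gripper":0},{"x":-5,"y":35.6,"z":0,"ax":0,"ay":0,"az":0,"gripper":0},{"x":0,"y":0,"z":0,"ax":0,"ay":0,"az":0,"gripper":0}])

```text
clock: 3.87
position: [0.6209, -0.239, 0.2408]
ee_rot: [0.959, 0.282, -0.002, 0.002]
ft_force: [-0.5, -1.3, 0.7]
grip_width: 1.006
grasp_force: 0.0
```

Run:
```python
from h import *
c=camera("wrist");o=get_obs();print(o["position"],o["ee_rot"],o["clock"])
M=R.from_quat(o["ee_rot"]).as_matrix();print(M.round(3))
np.save("w.npy",dict(c))
# project TCP and expected nut top into image
f=210/np.tan(np.radians(c["fov_y"]/2));
W=cv2.Rodrigues(np.asarray(c["rvec"],float))[0]
def proj(p):
    q=W@p+c["tvec"];th=np.arctan2(np.hypot(q[0],q[1]),q[2]);return np.array([c["cx"],c["cy"]])+f*th*q[:2]/np.hypot(q[0],q[1])
n=np.array([.6215,-.2315,.1655]);a=np.radians(33.2);d=np.array([np.cos(a),np.sin(a),0])*.035;e=np.array([-np.sin(a),np.cos(a),0])*.0075
im=c["color"][...,::-1].copy();cv2.imwrite("pics/w_raw.png",im)
im=cv2.resize(im,None,fx=1.4,fy=1.4,interpolation=cv2.INTER_CUBIC)
for p in(n+d+e,n+d-e,n-d-e,n-d+e,n,o["position"]):cv2.circle(im,tuple(int(v) for v in np.round(proj(p)*1.4)),2,(255,0,255),-1)
cv2.imwrite("pics/w0.png",im)
```

```text
[ 0.62080359 -0.23607844  0.24106668] [ 9.59173740e-01  2.82812425e-01 -1.44788041e-03  8.79233757e-04] 3.9167
[[ 0.84   0.543 -0.002]
 [ 0.543 -0.84  -0.003]
 [-0.003  0.001 -1.   ]]
```

View pics/w0.png

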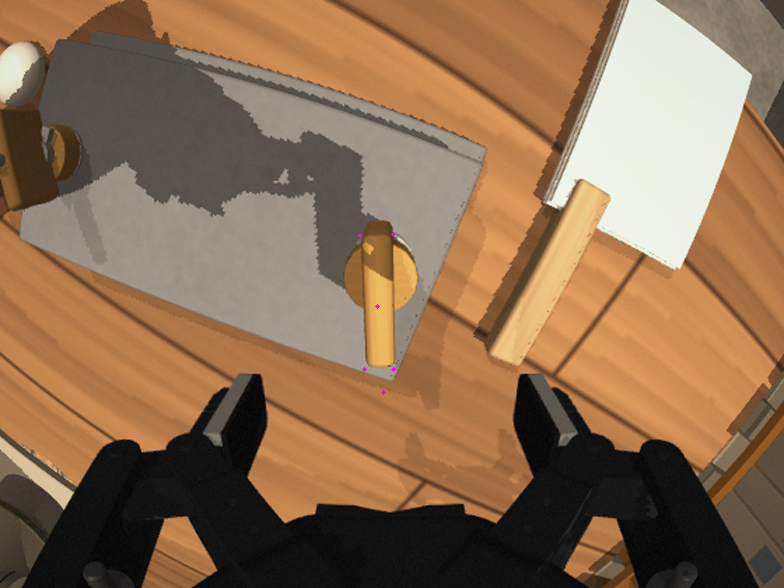

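The wrist view shows the wing's top face at about (379,300), within 2 mm of the projected estimate and well aligned. Next I descend, keeping about 25 mm in hand, and let the arm settle.

apply_moves(rows=[{"x":0,"y":0,"z":25,"ax":0,"ay":0,"az":0,"gripper":0},{"x":0,"y":0,"z":25,"ax":0,"ay":0,"az":0,"gripper":0},{"x":0,"y":0,"z":25,"ax":0,"ay":0,"az":0,"gripper":0},{"x":0,"y":0,"z":0,"ax":0,"ay":0,"az":0,"gripper":0},{"x":0,"y":0,"z":0,"ax":0,"ay":0,"az":0,"gripper":0}])

```text
clock: 4.33
position: [0.6212, -0.2302, 0.1668]
ee_rot: [0.958, 0.286, -0.001, -0.001]
ft_force: [0.6, -0.1, 1.3]
grip_width: 1.001
grasp_force: 0.0
```

Run:
```python
from h import *
c=camera("wrist");o=get_obs();M=R.from_quat(o["ee_rot"]).as_matrix();print(o["position"],o["clock"],np.degrees(np.arctan2(M[1,0],M[0,0])))
print("shift to tri est",M.T@(np.array([.6215,-.2315,.142])-o["position"])*1e3)
W=cv2.Rodrigues(np.asarray(c["rvec"],float))[0];f=210/np.tan(np.radians(c["fov_y"]/2))
im=c["color"][...,::-1].copy();im=cv2.resize(im,None,fx=1.4,fy=1.4,interpolation=cv2.INTER_CUBIC)
for p in(o["position"],o["position"]+M[:,1]*.02,o["position"]+M[:,0]*.03):
    for z in (0,):
        q=W@p+c["tvec"];r=np.hypot(*q[:2]);uv=np.array([c["cx"],c["cy"]])+f*np.arctan2(r,q[2])*q[:2]/r
        cv2.circle(im,tuple(int(v) for v in np.round(uv*1.4)),2,(255,0,255),-1)
cv2.imwrite("pics/w1.png",im)
```

```text
[ 0.62189223 -0.23089585  0.16836565] 4.3833 33.23803312743811
shift to tri est [-0.67147326  0.28716114 26.36537165]
```

View pics/w1.png

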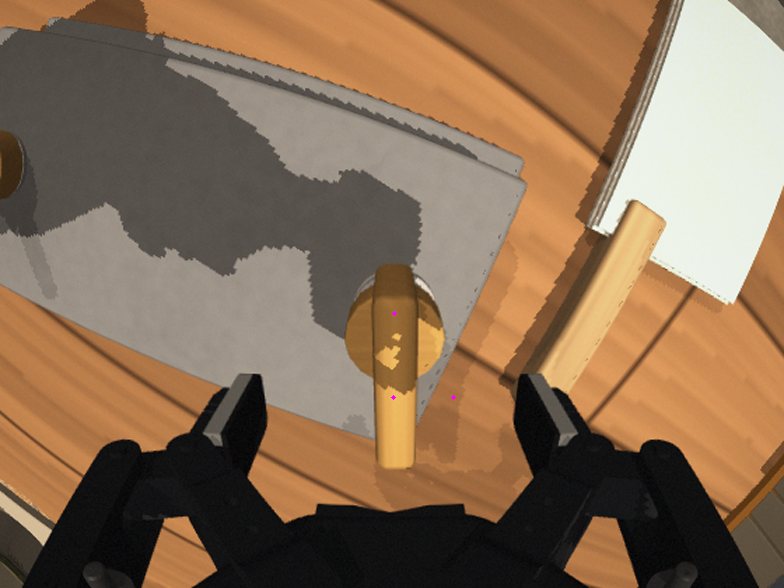

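Run:
```python
from h import *
c=camera("wrist");o=get_obs();M=R.from_quat(o["ee_rot"]).as_matrix();print(o["position"])
p=plane(c,np.array([[395,268],[395,293],[395,466],[374,400],[414.5,400],[376,300],[416,300]])/1.4,.1655,True)
print(((p-o["position"])@M*1e3).round(1), rays(c,[[1,1]],True)[0])
```

```text
[ 0.62229192 -0.23136695  0.16917035]
[[ 43.3   0.8   3.7]
 [ 35.3   0.8   3.7]
 [-33.7   1.3   3.6]
 [ -3.7  -6.2   3.7]
 [ -3.7   7.8   3.7]
 [ 32.9  -5.1   3.7]
 [ 32.9   7.4   3.7]] [ 0.68872493 -0.18687424  0.30039827]
```

apply_moves(rows=[{"x":0,"y":0.9,"z":14,"ax":0,"ay":0,"az":0,"gripper":0},{"x":0,"y":0,"z":13,"ax":0,"ay":0,"az":0,"gripper":0},{"x":0,"y":0,"z":0,"ax":0,"ay":0,"az":0,"gripper":0},{"x":0,"y":0,"z":0,"ax":0,"ay":0,"az":0,"gripper":1},{"x":0,"y":0,"z":0,"ax":0,"ay":0,"az":0,"gripper":1}], newtons=40)

```text
clock: 4.85
position: [0.6221, -0.2324, 0.1405]
ee_rot: [0.958, 0.286, -0.0, 0.0]
ft_force: [0.4, -0.4, 0.8]
grip_width: 0.748
grasp_force: 0.0
```

apply_moves(rows=[{"x":0,"y":0,"z":0,"ax":0,"ay":0,"az":0,"gripper":1},{"x":0,"y":0,"z":0,"ax":0,"ay":0,"az":0,"gripper":1},{"x":0,"y":0,"z":0,"ax":0,"ay":0,"az":0,"gripper":1},{"x":0,"y":0,"z":0,"ax":0,"ay":0,"az":0,"gripper":1},{"x":0,"y":0,"z":0,"ax":0,"ay":0,"az":0,"gripper":1}])

```text
clock: 5.27
position: [0.6219, -0.232, 0.1405]
ee_rot: [0.958, 0.286, -0.0, -0.0]
ft_force: [-2.7, 3.1, 3.0]
grip_width: 0.168
grasp_force: 43.4
```

apply_moves(rows=[{"x":0,"y":0,"z":0,"ax":0,"ay":0,"az":-5,"gripper":1},{"x":0,"y":0,"z":0,"ax":0,"ay":0,"az":-5,"gripper":1},{"x":0,"y":0,"z":0,"ax":0,"ay":0,"az":-5,"gripper":1},{"x":0,"y":0,"z":0,"ax":0,"ay":0,"az":-5,"gripper":1},{"x":0,"y":0,"z":0,"ax":0,"ay":0,"az":-5,"gripper":1}])

```text
clock: 5.68
position: [0.6219, -0.2319, 0.1402]
ee_rot: [0.873, 0.488, -0.0, -0.0]
ft_force: [-1.8, 2.6, -0.0]
grip_width: 0.169
grasp_force: 43.0
```

apply_moves(rows=[{"x":0,"y":0,"z":0,"ax":0,"ay":0,"az":-5,"gripper":1},{"x":0,"y":0,"z":0,"ax":0,"ay":0,"az":-5,"gripper":1},{"x":0,"y":0,"z":0,"ax":0,"ay":0,"az":-5,"gripper":1},{"x":0,"y":0,"z":0,"ax":0,"ay":0,"az":-5,"gripper":1},{"x":0,"y":0,"z":0,"ax":0,"ay":0,"az":0,"gripper":1}])

```text
clock: 6.1
position: [0.6218, -0.2318, 0.1398]
ee_rot: [0.775, 0.632, 0.0, -0.001]
ft_force: [-1.2, 2.7, -2.2]
grip_width: 0.166
grasp_force: 42.6
```

Run:
```python
from h import *
o=get_obs();M=R.from_quat(o["ee_rot"]).as_matrix();print(o["position"],o["ft_force"],o["torque"],o["grasp_force"],np.degrees(np.arctan2(M[1,0],M[0,0])),o["joint_pos"])
```

```text
[ 0.62179749 -0.23181748  0.13982388] [-1.15234033  2.69167632 -2.16835479] [0.38427932 0.13337252 0.1323372 ] 42.645020484924316 78.43117981148082 [-0.13660633  0.53906995  0.59295645  1.49919396 -0.31353055  1.20019801
  0.30298673]
```

Turned back 45°, and the force of -2 N in z suggests the hand now carries the nut. Next I lower it 11 mm.

apply_moves(rows=[{"x":0,"y":0,"z":3,"ax":0,"ay":0,"az":0,"gripper":1},{"x":0,"y":0,"z":4,"ax":0,"ay":0,"az":0,"gripper":1},{"x":0,"y":0,"z":4,"ax":0,"ay":0,"az":0,"gripper":1},{"x":0,"y":0,"z":0,"ax":0,"ay":0,"az":0,"gripper":1},{"x":0,"y":0,"z":0,"ax":0,"ay":0,"az":0,"gripper":1}])

```text
clock: 6.52
position: [0.6218, -0.2319, 0.1293]
ee_rot: [0.777, 0.63, 0.0, -0.001]
ft_force: [-6.2, 4.7, 4.5]
grip_width: 0.174
grasp_force: 43.6
```

apply_moves(rows=[{"x":0,"y":0,"z":0,"ax":0,"ay":0,"az":0,"gripper":0.75},{"x":0,"y":0,"z":0,"ax":0,"ay":0,"az":0,"gripper":0.75},{"x":0,"y":0,"z":0,"ax":0,"ay":0,"az":0,"gripper":0.75}])

```text
clock: 6.77
position: [0.6223, -0.233, 0.1293]
ee_rot: [0.776, 0.63, -0.0, 0.001]
ft_force: [-0.9, 0.9, -0.1]
grip_width: 0.25
grasp_force: 0.0
```

Run:
```python
from h import *
c=camera("scene");o=get_obs();print(o["position"],o["ft_force"],o["grip_width"],o["clock"])
w=camera("wrist")["color"][...,::-1]
b=cv2.resize(c["color"][210:320,45:165,::-1],(420,385),interpolation=cv2.INTER_CUBIC)
w=cv2.resize(w[120:395,190:375],(259,385))
cv2.imwrite("pics/s1.png",np.hstack([b,w]))
```

```text
[ 0.6222699  -0.23281546  0.1293246 ] [ 0.63126634 -0.81182466  0.71472223] 0.2481605652287169 6.8167
```

View pics/s1.png

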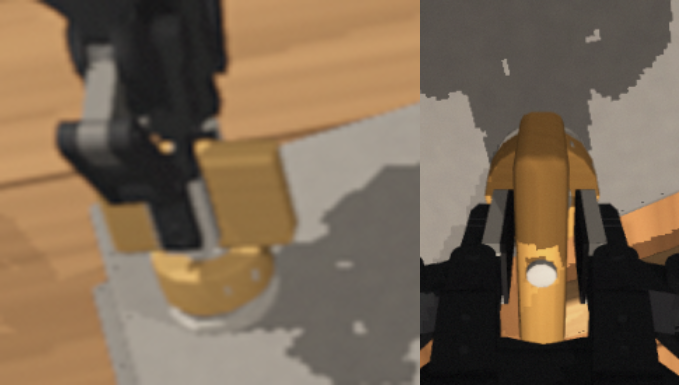

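The nut has dropped: the boss is near the washer and the stud end shows on the wing at wrist crop (541,275), centred between the pads. Next I regrip and run it forward, sinking with it.

apply_moves(rows=[{"x":0,"y":0,"z":0,"ax":0,"ay":0,"az":0,"gripper":1},{"x":0,"y":0,"z":0,"ax":0,"ay":0,"az":0,"gripper":1},{"x":0,"y":0,"z":0,"ax":0,"ay":0,"az":0,"gripper":1},{"x":0,"y":0,"z":0,"ax":0,"ay":0,"az":6,"gripper":1},{"x":0,"y":0,"z":0,"ax":0,"ay":0,"az":6,"gripper":1}])

```text
clock: 7.28
position: [0.6216, -0.2325, 0.1294]
ee_rot: [0.839, 0.544, -0.0, -0.0]
ft_force: [-4.6, 1.2, 1.9]
grip_width: 0.168
grasp_force: 40.7
```

apply_moves(rows=[{"x":0,"y":0,"z":0.8,"ax":0,"ay":0,"az":6,"gripper":1},{"x":0,"y":0,"z":0.8,"ax":0,"ay":0,"az":6,"gripper":1},{"x":0,"y":0,"z":0.8,"ax":0,"ay":0,"az":6,"gripper":1},{"x":0,"y":0,"z":0.8,"ax":0,"ay":0,"az":6,"gripper":1},{"x":0,"y":0,"z":0,"ax":0,"ay":0,"az":0,"gripper":1}])

```text
clock: 7.7
position: [0.6215, -0.2325, 0.126]
ee_rot: [0.934, 0.356, -0.001, -0.0]
ft_force: [-5.6, 1.2, 3.2]
grip_width: 0.168
grasp_force: 40.9
```

Forces stay small and the nut is following the hand, so I carry on.

apply_moves(rows=[{"x":0,"y":0,"z":0.8,"ax":0,"ay":0,"az":6,"gripper":1},{"x":0,"y":0,"z":0.8,"ax":0,"ay":0,"az":6,"gripper":1},{"x":0,"y":0,"z":0.8,"ax":0,"ay":0,"az":6,"gripper":1},{"x":0,"y":0,"z":0.8,"ax":0,"ay":0,"az":6,"gripper":1},{"x":0,"y":0,"z":0,"ax":0,"ay":0,"az":0,"gripper":1}])

```text
clock: 8.12
position: [0.6213, -0.2323, 0.1226]
ee_rot: [0.988, 0.154, -0.001, -0.0]
ft_force: [-5.4, 1.0, 3.1]
grip_width: 0.17
grasp_force: 40.9
```

apply_moves(rows=[{"x":0,"y":0,"z":0.6,"ax":0,"ay":0,"az":6,"gripper":1},{"x":0,"y":0,"z":0,"ax":0,"ay":0,"az":6,"gripper":1},{"x":0,"y":0,"z":0,"ax":0,"ay":0,"az":6,"gripper":1},{"x":0,"y":0,"z":0,"ax":0,"ay":0,"az":0,"gripper":1},{"x":0,"y":0,"z":0,"ax":0,"ay":0,"az":0,"gripper":1}])

```text
clock: 8.53
position: [0.6213, -0.2321, 0.1222]
ee_rot: [1.0, 0.001, -0.001, -0.0]
ft_force: [-6.1, 2.1, 4.4]
grip_width: 0.17
grasp_force: 41.0
```

Run:
```python
from h import *
o=get_obs();M=R.from_quat(o["ee_rot"]).as_matrix();print(o["position"],o["ft_force"],o["torque"],o["grasp_force"],np.degrees(np.arctan2(M[1,0],M[0,0])))
```

```text
[ 0.62129569 -0.23214018  0.12215346] [-6.07296535  2.13509556  4.42715577] [ 0.29511175  1.25591098 -0.1286715 ] 41.0186630487442 0.12716905565841086
```

Net +33° from the start, about 0.5–0.7 rad, so it is home. Next I release and lift.

apply_moves(rows=[{"x":0,"y":0,"z":0,"ax":0,"ay":0,"az":0,"gripper":0.4},{"x":0,"y":0,"z":0,"ax":0,"ay":0,"az":0,"gripper":0.4},{"x":0,"y":0,"z":0,"ax":0,"ay":0,"az":0,"gripper":0.4},{"x":0,"y":0,"z":0,"ax":0,"ay":0,"az":0,"gripper":0.4},{"x":0,"y":0,"z":-10,"ax":0,"ay":0,"az":0,"gripper":0.4}])

```text
clock: 8.95
position: [0.6214, -0.2318, 0.1309]
ee_rot: [1.0, 0.002, -0.001, -0.0]
ft_force: [-0.9, 0.6, -0.2]
grip_width: 0.608
grasp_force: 0.0
```

apply_moves(rows=[{"x":0,"y":0,"z":-25,"ax":0,"ay":0,"az":0,"gripper":0.4},{"x":0,"y":0,"z":-35,"ax":0,"ay":0,"az":0,"gripper":0.4},{"x":0,"y":0,"z":-35,"ax":0,"ay":0,"az":0,"gripper":0.4},{"x":0,"y":0,"z":0,"ax":0,"ay":0,"az":0,"gripper":0.4},{"x":0,"y":0,"z":0,"ax":0,"ay":0,"az":0,"gripper":0.4}])

```text
clock: 9.37
position: [0.6229, -0.2331, 0.2302]
ee_rot: [1.0, 0.002, 0.002, 0.001]
ft_force: [-0.1, 0.3, -0.2]
grip_width: 0.605
grasp_force: 0.0
```

Run:
```python
from h import *
t=camera("top")["color"][...,::-1];c=camera("scene")["color"][...,::-1];o=get_obs();print(o["position"],o["ft_force"],o["clock"])
b=cv2.resize(c[190:320,45:345],(780,338),interpolation=cv2.INTER_CUBIC)
a=cv2.resize(t[140:240,240:500],(780,300))[:250]
cv2.imwrite("pics/s2.png",np.vstack([b,a]))
```

```text
[ 0.62193169 -0.23215015  0.22707265] [ 0.47535698 -0.38578079 -0.56562842] 9.4667
```

View pics/s2.png

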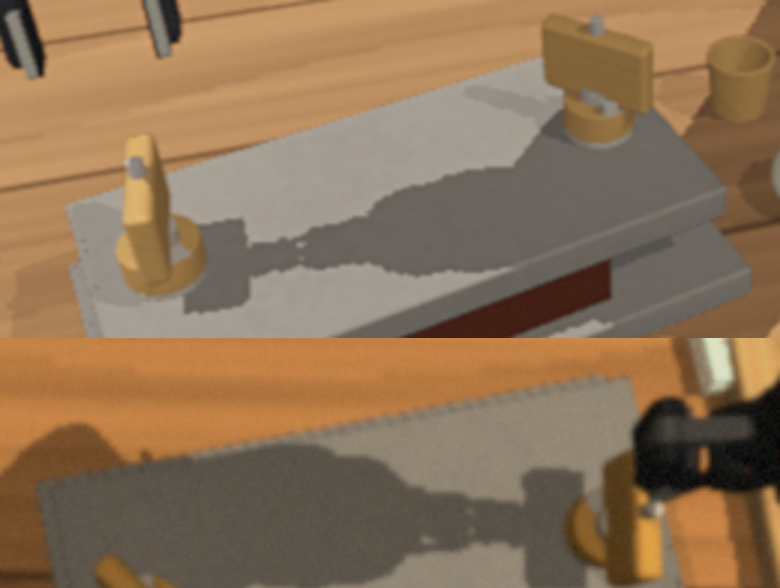

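The nut at crop (155,220) sits on its washer with its stud end out, like its twin at (600,90). The twin hasn't moved, and the gripper is clear of both.

```bash
python3 -c "
from workcell import *
print(hand_in())"
```

```text
the job is handed in; nothing more can be done
None
```

I turned the perched wing nut back about 45° until it dropped, then ran it forward 78° onto its washer; the other nut was not touched. I handed the job in at about 9.5 s on the robot's clock, with no verdict returned.

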